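# Fold out the easel leg and stand the easel on the cork mat

## Robot

A 6-joint arm with a two-finger parallel gripper is mounted at the origin on a cart in front of the work surface, level with it; the furniture and walls round the work are solid. World frame = base frame: x ahead of the robot, y to its left, z up, the work surface at z = 0. Lengths are in m, angles in rad, forces in N, time in s.
With the tool pointing down it reaches from about 0.375 to 0.925 m from the base axis. Payload 5.7 kg.
Tool frame: the origin (TCP) lies at the very end of the fingers, on their centre line; the grasp point (between the pads) lies 19 mm behind it; z points along the fingers, y is the line along which they close (so a half turn about z gives the same grasp; the last joint's range is limited). The gripper opens to 85 mm and grips with 20 to 120 N. Pads are 22 mm wide; open, the fingers measure 114 mm over their backs; the gripper's body (76 mm by 85 mm) begins 54 mm behind the grasp point. The pads swing forward as they close: fully open they stand 13 mm farther back than shut.
Start: joints at [1.043, 0.359, 1.51, -0, 1.272, -0.115], TCP at [0.241, 0.55, 0.205] pointing down, gripper open.
Joint ranges: [-2.97, 2.97], [-1.01, 2.36], [0.21, 2.38], [-0.96, 4.11], [0.2, 2.71], [-2.98, 2.98]. Speed limits (rad/s): [2.39, 2.39, 3.14, 3.14, 3.14, 3.14].

## Interface

Orientations are given as a unit quaternion [x, y, z, w].
In Python, from plant import status, eyes, job gives the robot as it stands. The module is installed in compiled form; this text tells all that it offers.
- The arm moves only by the tool drive_tool, never from a script. Its argument "deltas" is a list of rows, each an object of numbers: "tx", "ty", "tz": the shift along the tool's x, y, z normalised to -1 to 1, where 1 is 40 cm; "wx", "wy", "wz": the turn, a rotation vector about the tool's x, y, z normalised to -1 to 1, where 1 is 120 degrees; "jaw": the gripper's target within -1 to 1 (shut at 1, half-way at 0, fully open at -1). A call has 1 to 12 rows; each row is the pose to reach, as a shift and turn from the pose commanded when the call began, along the tool's axes at that moment; what a row does not reach only later rows make up. A row lasts 1/8 s, in which the tool goes at most 62.5 mm and 10.7 degrees, less where a joint would pass 70% of its speed; a pose out of reach is approached as far as the arm can. A call with a number of a shift or a turn outside -1 to 1 is refused whole. A call with a gripper value outside its range is refused whole. The fingers move at their own pace and stop on an object; the grip force is fixed at half the most. Time passes only in rows, so rows that repeat a pose let the fingers close. It gives the time, the measured TCP pose, the force, the opening and the grip force at its end, in the units of the state.
- status.sense(): the state, without advancing time (a new reading comes with each control period).
- eyes.capture(name): name is "scene" or "side" or "wrist"; returns the picture (400x640x3 uint8, red, green, blue); there is no depth.
- eyes.camera_params(name): a dict with "fov_y" (degrees; the focal length in pixels is half the picture's height over the tangent of half this angle, whatever the lens; pixels are square), "cx", "cy" (the principal point, pixels), "rvec" (rotation vector, rad) and "tvec" (3), from world to camera coordinates, as OpenCV has them. Camera axes: x right, y down, z forward; pixel columns grow to the right and rows downward; lengths in m; the calibration is good to about 2 mm. A picture is of the moment at which its call begins: read the wrist's pose just before it. camera_params takes no time and is no camera call; for the wrist camera it gives the pose at the moment of the call.
- job.finish_job(): hands the job in; it is judged then, once.
The state is a dict: "time": time; "joint_pos": joint angles; "joint_velocities": joint speeds; "effort": joint torques, N m; "tool_pos": TCP position; "orientation": TCP orientation; "contact_force": force on the tool from outside, world axes, zero at the start; "ft_torque": the same for the moment, N m; "width": finger opening in m; "finger_force": force on a finger pad.
Only numpy, scipy, OpenCV 4.12 (cv2) and the standard library are available. Lean on these libraries where they do the work, as an engineer would, in place of code of your own. Each camera call takes 0.05 s, during which the arm holds its last target. There are 200 camera calls.

## Task

The little display easel is parked upright in its wooden dock with its prop leg folded. Push the leg out by its projecting end until it meets its stop and press it there firmly but not hard for a moment (the hinge is delicate), then lift the easel straight out of the dock by the lug on its top edge and gently stand it in the middle of the cork mat, square to the mat and with the leg towards the same side as before (the robot's side). Do not disturb the torch, the steel cone or the lens in its white frame, and let go of the easel.

Things in the scene. Friction and masses are not known exactly. Their poses are not given: they have to be found in the camera images.
- board: Display easel, 0.65 kg: upright aluminium panel 10 (x) x 120 (y) x 100 mm (z), white face on +x, lug on its top edge, prop leg on its back (-x). Origin: centre of the panel's underside; z up, x away from the robot, y along the panel. Parked it has 1 mm play in the dock and may rock 2 to 4 degrees. Standing free on its leg it leans back about 3 degrees.
- leg_hinge (a point): Point on the leg's vertical hinge axis (12 mm behind the panel's mid-plane, y = 0), 82 mm above the panel's underside. From folded (along the board's +y, ajar by 0 to 40 degrees) the leg swings towards the board's -x, the robot: push its projecting end from the panel's front side. A plain friction hinge: drags with about 1.5 N at the leg's end and stays where it is left.
- leg_end (a point): Outer end of the prop leg, 100 mm from the hinge, on its centre plane, 82 mm above the panel's underside; folded, it stands out up to 40 mm past the panel's +y edge. The leg is a steel bar 6 mm thick, 26 mm high (69 to 95 mm above the panel's underside) from the hinge to here, with a 24 mm wide foot below it (22 to 46 mm from the hinge), its underside 3 mm higher than the panel's.
- buffer (a joint): How far the small rubber buffer on the leg's stop is squeezed, rad: 0 with the leg free, 0.028 with 7 N at 82 mm from the hinge. The stop finger behind the panel is clamped at a different angle each time: the leg meets it 62 to 98 degrees from the board's +y, and only feeling tells where. A press of 8 to 12 N near the leg's end, held for half a second, is right; over 15 N strains the hinge.
- grip_lug (a point): Middle of the grip lug, 122 mm above the panel's underside. The lug is 10 mm thick along the board's x and 40 mm wide, stands on the middle of the top edge from 100 to 138 mm, and is free on both sides above 103 mm.
- dock: Fixed wooden dock, origin centre of the underside, axes parallel to the parked easel's. Base plate 60 x 150 x 8 mm; the easel stands on it between two grooved cheeks (y from 50 to 67 mm on each side, top at 63 mm) with 1 mm play. The easel comes free when lifted 55 mm straight up.
- mat: Fixed cork mat 150 (x) x 180 (y) x 5 mm, gives about 1 mm under the easel, origin centre of the underside; x points away from the robot when its yaw is 0.
- torch: Small grey torch standing on end, 33 mm across, 106 mm tall, loose; origin centre of its underside.
- cone: Steel cone-shaped bottle, 49 mm across, 76 mm tall, loose; origin centre of its underside.
- lens_stand: Lens in a square white frame on small feet, 42 x 72 mm, 84 mm tall, loose; origin centre of its underside.

How it is judged:
On the way, in this order (a step that is already met when the one before it is completed fails the run):
1. the leg, swung out, is pressed against its stop so that the buffer is squeezed (about 7 N at the leg's end) for 0.3 s (y of leg_end in the frame of board below 0.055 m and value of joint buffer above 0.028 rad), for 0.3 s.
2. the easel is lifted clear of the dock with its leg still out (y of leg_end in the frame of board below 0.055 m and height (world z) of board above 0.068 m), for 0.1 s.
At the end, for the whole second after the job is handed in: The easel stands at rest on the cork mat by itself, upright within 7 degrees, its origin within 30 mm of the mat's centre along each of the mat's axes, square to the mat within 11 degrees, the leg on the robot's side and still swung out (its end within 55 mm of the panel's middle along the panel) (y of leg_end in the frame of board below 0.055 m and x of board in the frame of mat between -0.03 and 0.03 m and y of board in the frame of mat between -0.03 and 0.03 m and angle between the x axis of board and the x axis of mat, either way round below 0.2 rad and x of leg_end in the frame of mat below -0.04 m and angle between board's own z axis and vertical below 0.12 rad and height (world z) of board below 0.01 m and contact force between board and mat above 1 N and linear speed of board below 0.02 m/s); the robot touches nothing.
It fails at once if the leg is pushed with more than 15 N (contact force between the fingers and leg above 15 N).
It fails at once if the easel is put down on the mat with more than 40 N (contact force between board and mat above 40 N).
It fails at once if the easel is tipped more than 30 degrees (angle between board's own z axis and vertical above 0.52 rad).
It fails at once if the torch, the steel cone or the framed lens is moved by more than 15 mm (distance of any of torch, cone, lens_stand from where it was at the start of the episode above 0.015 m).
It also fails if it takes over 64 s, if anything falls off the work surface, if the arm or the gripper's body presses on something with over 40 N, if the wrist force passes 120 N, or if a joint passes its speed limit or range.

## Working session

There is one attempt and no reset: what is moved stays moved. The work goes in short steps, Python scripts to look and compute and a tool call to move; the robot and the scene stay as the last step left them, time stands still between calls to the robot, and variables do not carry over. Pictures are saved under pics/ and viewed, at most 10 in all, crops included, and the job is handed in when it is done.

Besides the shell and the picture viewer there is one more tool, called after "Emit:" as name([rows], argument=value, ...), one row to a line, values as JSON. drive_tool: Moves the arm, as the interface text tells. Scaled input: -1 to 1 covers 40 cm each way for a shift and 120 degrees each way for a turn. Its arguments: {"type":"object","properties":{"deltas":{"type":"array","items":{"type":"object","properties":{"tx":{"type":"number"},"ty":{"type":"number"},"tz":{"type":"number"},"wx":{"type":"number"},"wy":{"type":"number"},"wz":{"type":"number"},"jaw":{"type":"number"}}}}},"required":["deltas"]}

```bash
mkdir -p pics; cat > h.py <<'E'
import numpy as np, cv2
from scipy.spatial.transform import Rotation as R
from plant import status, eyes, job
def cam(n):
    p=eyes.camera_params(n); f=200/np.tan(np.radians(p['fov_y'])/2)
    K=np.array([[f,0,p['cx']],[0,f,p['cy']],[0,0,1]]); return K,np.array(p['rvec'],float),np.array(p['tvec'],float)
def ray(c,uv):
    K,r,t=c; M=R.from_rotvec(r).as_matrix(); d=M.T@np.linalg.solve(K,[uv[0],uv[1],1]); return -M.T@t,d
def onz(c,uv,z):
    o,d=ray(c,uv); return o+d*(z-o[2])/d[2]
def proj(c,P):
    K,r,t=c; return cv2.projectPoints(np.array(P,float).reshape(-1,1,3),r,t,K,None)[0].reshape(-1,2)
def tri(c1,u1,c2,u2):
    o1,d1=ray(c1,u1);o2,d2=ray(c2,u2); s=np.linalg.lstsq(np.array([d1,-d2]).T,o2-o1,rcond=None)[0]
    a=o1+s[0]*d1;b=o2+s[1]*d2; return (a+b)/2,np.linalg.norm(a-b)
def snap(n,fn):
    im=eyes.capture(n); cv2.imwrite('pics/'+fn,im[:,:,::-1]); return im
E
python3 - <<'E'
from h import *
s=status.sense(); print({k:np.round(v,3) for k,v in s.items()})
for n in('scene','side'): snap(n,n+'1.png'); print(n,[np.round(x,3).tolist() for x in cam(n)])
E
```

```text
{'time': np.float64(0.0), 'joint_pos': array([ 1.043,  0.36 ,  1.511, -0.   ,  1.273, -0.115]), 'joint_velocities': array([-0.001, -0.   , -0.002, -0.001,  0.   ,  0.   ]), 'effort': array([ 1.0000e-03, -5.2763e+01, -2.7862e+01, -0.0000e+00,  1.3000e-02,
       -0.0000e+00]), 'tool_pos': array([0.24 , 0.549, 0.204]), 'orientation': array([ 0.205,  0.979, -0.001, -0.   ]), 'contact_force': array([ 0.153,  0.295, -0.306]), 'ft_torque': array([-0.004, -0.039, -0.042]), 'finger_force': np.float64(0.0), 'width': np.float64(0.086)}
scene [[[367.662, 0.0, 325.372], [0.0, 367.662, 195.14], [0.0, 0.0, 1.0]], [1.845, -0.912, 0.606], [-0.357, 0.28, 0.709]]
side [[[493.065, 0.0, 321.842], [0.0, 493.065, 201.75], [0.0, 0.0, 1.0]], [2.271, -0.076, 0.014], [-0.556, 0.075, 1.505]]
```

View pics/scene1.png

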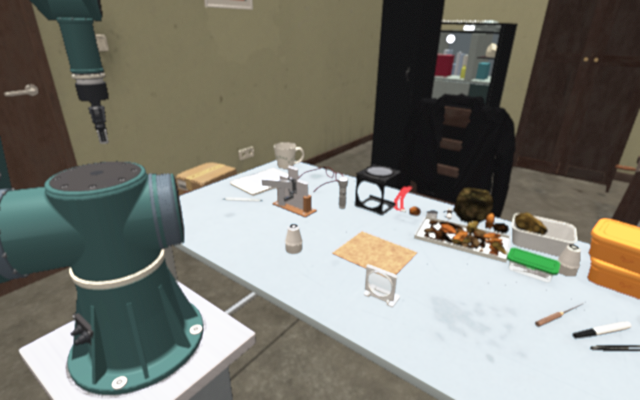

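View pics/side1.png

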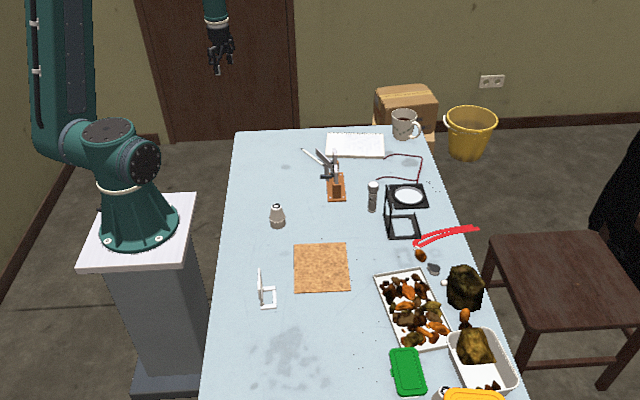

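The scene view shows the easel in its dock at (290,195), the torch at (342,192), the cone at (293,238), the mat at (375,253) and the lens at (380,283). In the side view the easel is at (333,180) and the mat at (321,267). I'll zoom in on the easel and measure the mat.

```bash
python3 - <<'E'
from h import *
a=cv2.imread('pics/scene1.png');b=cv2.imread('pics/side1.png')
A=cv2.resize(a[160:225,255:325],None,fx=8,fy=8,interpolation=cv2.INTER_CUBIC)[:,:400]
B=cv2.resize(b[140:210,295:345],None,fx=8,fy=8,interpolation=cv2.INTER_CUBIC)
A=cv2.resize(a[160:225,255:325],(400,371),interpolation=cv2.INTER_CUBIC)
B=cv2.resize(b[140:210,293:343],(400,560),interpolation=cv2.INTER_CUBIC)
o=np.zeros((560,800,3),np.uint8);o[:371,:400]=A;o[:,400:]=B;cv2.imwrite('pics/z1.png',o)
for n,im in(('scene',a),('side',b)):
    h=cv2.cvtColor(im,cv2.COLOR_BGR2HSV); m=cv2.inRange(h,(8,70,110),(25,200,255))
    x0,y0,x1,y1={'scene':(325,225,425,280),'side':(285,235,360,300)}[n]
    mm=np.zeros_like(m);mm[y0:y1,x0:x1]=m[y0:y1,x0:x1]; mm=cv2.morphologyEx(mm,cv2.MORPH_CLOSE,np.ones((5,5)))
    cs=max(cv2.findContours(mm,0,2)[0],key=cv2.contourArea)
    c=cam(n); P=np.array([onz(c,p[0],.005)[:2] for p in cs],np.float32)
    print(n,cv2.minAreaRect(P))
c=cam('side')
for nm,uv,z in(('torchbase',(372,209),0),('conebase',(277,224),0),('lensA',(260,306),0),('lensB',(272,304),0),('dockc',(336,190),.0)): print(nm,onz(c,uv,z))
E
```

```text
scene ((0.5386900901794434, -0.20817899703979492), (0.17635956406593323, 0.14740362763404846), 89.2110824584961)
side ((0.5420459508895874, -0.20830543339252472), (0.1811608076095581, 0.1482597142457962), 89.17330932617188)
torchbase [0.71690227 0.02456716 0.        ]
conebase [ 0.41920174 -0.02201015  0.        ]
lensA [ 0.37844946 -0.32968161  0.        ]
lensB [ 0.40916104 -0.32549649  0.        ]
dockc [0.61197517 0.12840835 0.        ]
```

View pics/z1.png

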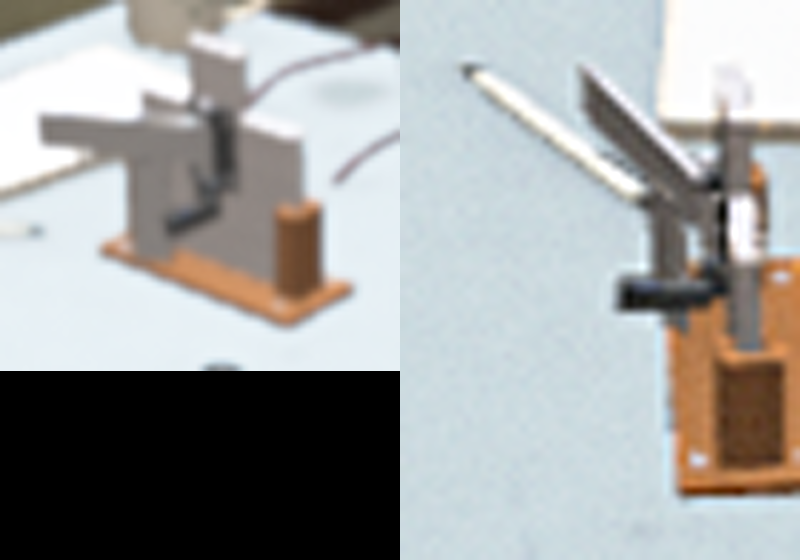

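The crops show the leg ajar by about 40° and the black stop finger pointing at the robot. The thin white thing beside it is a pen, not part of the easel. Next I'll estimate the lug and move above it for a wrist look.

```bash
cat >> h.py <<'E'
def delta(p,yaw,now=None):
    """normalised row for TCP p, tool down with tool y at yaw (deg) in world"""
    s=status.sense(); q=R.from_quat(s['orientation']); a=np.radians(yaw)
    y=np.array([np.cos(a),np.sin(a),0]);z=np.array([0,0,-1.]);x=np.cross(y,z)
    T=R.from_matrix(np.array([x,y,z]).T)
    d=q.inv().apply(np.array(p)-s['tool_pos'])/.4; w=(q.inv()*T).as_rotvec()/np.radians(120)
    print('t',np.round(d,4),'w',np.round(w,4))
E
python3 - <<'E'
from h import *
c=cam('scene');s=cam('side')
print('lug scene z.146',onz(c,(293,167.4),.146))
print('leg end tri',tri(c,(255+42/5.714,160+115/5.714),s,(293+582/8-50,140+68/8)))
print('dock near corner scene',onz(c,(255+288/5.714,160+320/5.714),.004),'side',onz(s,(328,201.3),.004))
L=onz(c,(293,167.4),.146); print(proj(s,[L]))
delta([L[0]-.06,L[1]+.02,.36],0)
E
```

```text
lug scene z.146 [0.60857257 0.14039625 0.146     ]
leg end tri (array([0.55271206, 0.22568228, 0.09962834]), np.float64(0.0038644004012859828))
dock near corner scene [0.58528616 0.07098746 0.004     ] side [0.58137398 0.06812732 0.004     ]
[[334.73593092 151.22548626]]
t [-1.0955 -0.5815 -0.3887] w [-8.000e-04  4.000e-04  5.529e-01]
```

Emit:
drive_tool([
  {"tx": -0.15,"ty": -0.08,"tz": -0.1,"wz": 0.08},
  {"tx": -0.3,"ty": -0.16,"tz": -0.2,"wz": 0.16},
  {"tx": -0.44,"ty": -0.24,"tz": -0.3,"wz": 0.24},
  {"tx": -0.58,"ty": -0.32,"tz": -0.38,"wz": 0.32},
  {"tx": -0.72,"ty": -0.4,"tz": -0.38,"wz": 0.4},
  {"tx": -0.86,"ty": -0.48,"tz": -0.38,"wz": 0.48},
  {"tx": -1,"ty": -0.56,"tz": -0.38,"wz": 0.553,"jaw": 1},
  {"tx": -1,"ty": -0.58,"tz": -0.38,"wz": 0.553,"jaw": 1},
  {"tx": -1,"ty": -0.58,"tz": -0.38,"wz": 0.553,"jaw": 1},
])

```text
invalid input
```

```bash
python3 - <<'E'
from h import *
s=status.sense(); print(s['tool_pos'],s['orientation'],s['joint_pos'],s['contact_force'])
c=cam('wrist'); im=snap('wrist','w1.png'); np.savez('w1',K=c[0],r=c[1],t=c[2])
print(c, proj(c,[[.605,.14,.146],[.553,.226,.09]]))
E
```

```text
[0.24035196 0.54900665 0.20421881] [ 2.04906482e-01  9.78781169e-01 -8.27598208e-04 -2.68198086e-04] [ 1.04292886e+00  3.59448181e-01  1.51135007e+00 -1.47635149e-05
  1.27253428e+00 -1.15126634e-01] [0.48189928 0.46070904 0.61174335]
(array([[287.42072032,   0.        , 321.60952648],
       [  0.        , 287.42072032, 191.8254924 ],
       [  0.        ,   0.        ,   1.        ]]), array([-2.3876042 , -1.56146549, -0.25728413]), array([-0.59955785, -0.041476  ,  0.38129849])) [[158.66205793 531.52107575]
 [207.39363661 446.76478789]]
```

View pics/w1.png

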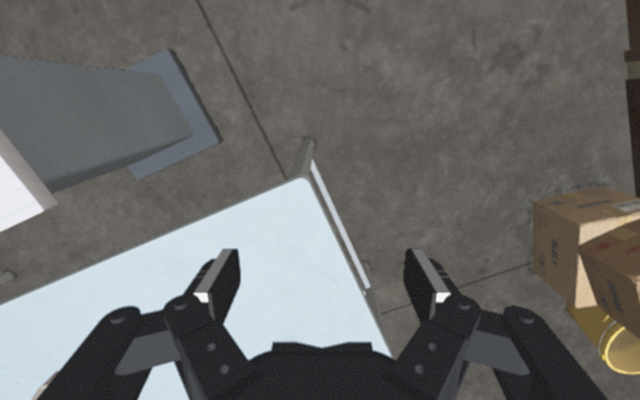

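The wrist camera shows only floor and the table corner, because the move was refused. I'll resend it with every field given.

Emit:
drive_tool([
  {"tx": -0.15,"ty": -0.08,"tz": -0.1,"wx": 0,"wy": 0,"wz": 0.08,"jaw": 1},
  {"tx": -0.3,"ty": -0.16,"tz": -0.2,"wx": 0,"wy": 0,"wz": 0.16,"jaw": 1},
  {"tx": -0.44,"ty": -0.24,"tz": -0.3,"wx": 0,"wy": 0,"wz": 0.24,"jaw": 1},
  {"tx": -0.58,"ty": -0.32,"tz": -0.38,"wx": 0,"wy": 0,"wz": 0.32,"jaw": 1},
  {"tx": -0.72,"ty": -0.4,"tz": -0.38,"wx": 0,"wy": 0,"wz": 0.4,"jaw": 1},
  {"tx": -0.86,"ty": -0.48,"tz": -0.38,"wx": 0,"wy": 0,"wz": 0.48,"jaw": 1},
  {"tx": -1,"ty": -0.56,"tz": -0.38,"wx": 0,"wy": 0,"wz": 0.553,"jaw": 1},
  {"tx": -1,"ty": -0.58,"tz": -0.38,"wx": 0,"wy": 0,"wz": 0.553,"jaw": 1},
  {"tx": -1,"ty": -0.58,"tz": -0.38,"wx": 0,"wy": 0,"wz": 0.553,"jaw": 1},
])

```text
time: 1.27
tool_pos: [0.516, 0.1728, 0.3567]
orientation: [0.709, 0.705, -0.0, 0.001]
contact_force: [-0.3, 0.0, 0.2]
width: 0.0
finger_force: 0.0
```

```bash
python3 - <<'E'
from h import *
s=status.sense(); print(s['tool_pos'],s['orientation'],s['joint_pos'],s['contact_force'])
c=cam('wrist'); im=snap('wrist','w2.png'); np.savez('w2',K=c[0],r=c[1],t=c[2])
print(ray(c,(320,200)), proj(c,[[.605,.14,.146],[.553,.226,.09]]))
E
```

```text
[0.51602623 0.17278251 0.35666514] [ 7.09236147e-01  7.04970571e-01 -4.65966592e-04  6.03920963e-04] [ 1.97271914e-01  1.75052157e-01  1.39665793e+00 -1.52161807e-03
  1.56999239e+00  2.03305667e-01] [-0.28726102  0.0470198   0.18772414]
(array([0.51607322, 0.25757659, 0.5250629 ]), array([-0.00734266, -0.35280076, -0.93611856])) [[386.46424656 182.45844306]
 [346.79341329 115.34081513]]
```

View pics/w2.png

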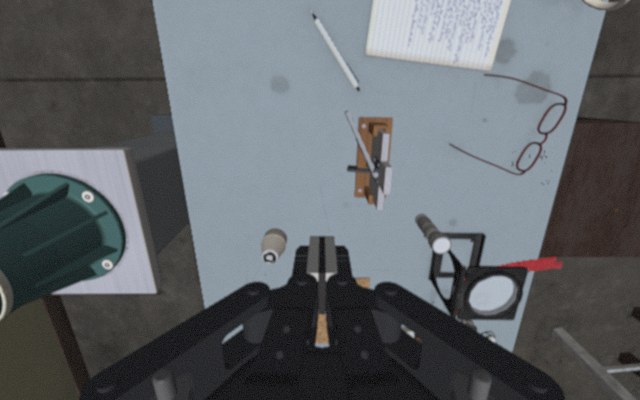

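The wrist view shows the dock at (375,157), the leg end at (347,112), the hinge near (375,172) and the white lug at (388,178). I'll zoom in for a more exact reading.

```bash
python3 - <<'E'
from h import *
a=cv2.imread('pics/w2.png')[100:220,335:405]
cv2.imwrite('pics/z2.png',cv2.resize(a,(350,600),interpolation=cv2.INTER_CUBIC))
E
```

```text
(no output)
```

View pics/z2.png

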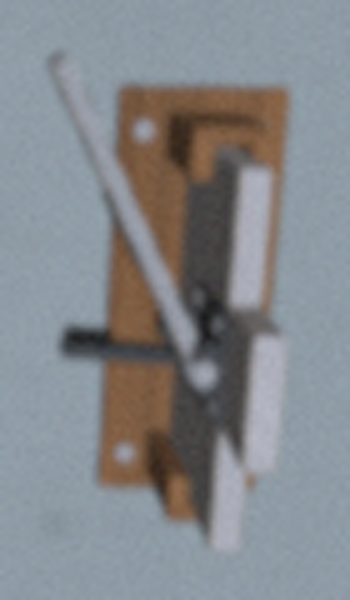

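```bash
python3 - <<'E'
from h import *
d=np.load('w2.npz');c=(d['K'],d['r'],d['t'])
f=lambda u,v,z: onz(c,(335+u/5,100+v/5),z)
for n,u,v,z in [('lug',264,402,.146),('lug+y',268,338,.146),('lug-y',260,470,.146),('pan+y',255,165,.108),('pan-y',226,548,.108),('end',60,58,.103),('hinge',204,373,.103),('d1',121,87,.008),('d2',288,90,.008),('d3',100,487,.008),('stoptip',65,342,.06)]: print(n,np.round(f(u,v,z),4))
E
```

```text
lug [0.6066 0.143  0.146 ]
lug+y [0.6065 0.1611 0.146 ]
lug-y [0.6069 0.1231 0.146 ]
pan+y [0.6082 0.2024 0.108 ]
pan-y [0.6071 0.0837 0.108 ]
end [0.5521 0.2321 0.103 ]
hinge [0.598  0.1393 0.103 ]
d1 [0.5817 0.2164 0.008 ]
d2 [0.6401 0.2151 0.008 ]
d3 [0.5791 0.0676 0.008 ]
stoptip [0.5595 0.1382 0.06  ]
```

```bash
cat >> h.py <<'E'
H=np.array([.596,.1415])
def legpose(th,n=.0175,r=.085,z=.082):
    a=np.radians(th); p=H+r*np.array([-np.sin(a),np.cos(a)])+n*np.array([np.cos(a),np.sin(a)]); return [p[0],p[1],z],th
def poseT(p,yaw):
    a=np.radians(yaw); y=np.array([np.cos(a),np.sin(a),0]);z=np.array([0,0,-1.])
    return np.array(p),R.from_matrix(np.array([np.cross(y,z),y,z]).T)
def rows(L,start=None):
    s=status.sense(); p0,q=(s['tool_pos'],R.from_quat(s['orientation'])) if start is None else poseT(*start)
    for l in L:
        p,T=poseT(*l); print(np.round(q.inv().apply(p-p0)/.4,4),np.round((q.inv()*T).as_rotvec()/np.radians(120),4))
E
python3 - <<'E'
from h import *
print(legpose(26,.032))
rows([legpose(26,.032,z=.2),legpose(26,.032)])
E
```

```text
([np.float64(0.5874998620045018), np.float64(0.23192537063267965), 0.082], 26)
[0.1435 0.1818 0.3912] [-0.0005 -0.     -0.2186]
[0.1435 0.1821 0.6862] [-0.0005 -0.     -0.2186]
```

Emit:
drive_tool([
  {"tx": 0.07,"ty": 0.09,"tz": 0.15,"wx": 0,"wy": 0,"wz": -0.08,"jaw": 1},
  {"tx": 0.143,"ty": 0.18,"tz": 0.28,"wx": 0,"wy": 0,"wz": -0.16,"jaw": 1},
  {"tx": 0.1435,"ty": 0.182,"tz": 0.39,"wx": 0,"wy": 0,"wz": -0.2186,"jaw": 1},
  {"tx": 0.1435,"ty": 0.182,"tz": 0.5,"wx": 0,"wy": 0,"wz": -0.2186,"jaw": 1},
  {"tx": 0.1435,"ty": 0.182,"tz": 0.6,"wx": 0,"wy": 0,"wz": -0.2186,"jaw": 1},
  {"tx": 0.1435,"ty": 0.182,"tz": 0.685,"wx": 0,"wy": 0,"wz": -0.2186,"jaw": 1},
  {"tx": 0.1435,"ty": 0.182,"tz": 0.685,"wx": 0,"wy": 0,"wz": -0.2186,"jaw": 1},
])

```text
time: 2.2
tool_pos: [0.5831, 0.2347, 0.0801]
orientation: [0.528, 0.849, -0.002, -0.003]
contact_force: [0.4, -0.1, 0.1]
width: 0.0001
finger_force: 0.0
```

```bash
python3 - <<'E'
from h import *
s=status.sense(); print(s['tool_pos'],s['contact_force'])
rows([legpose(26,.024)]+[legpose(t) for t in(26,30,34,38,42,46,50,54,57)])
print('step')
rows([legpose(57+x) for x in (1,2,3)],legpose(57))
c=cam('wrist'); print(proj(c,[[.552,.232,.103],[.598,.139,.103],s['tool_pos']]))
b=snap('wrist','w3.png')
E
```

```text
[0.58313835 0.23466617 0.08014088] [ 0.35311218 -0.13230135  0.10542405]
[-0.0109 -0.0133 -0.0046] [-0.0033 -0.0008  0.0026]
[-0.0108 -0.0295 -0.0045] [-0.0033 -0.0008  0.0026]
[-0.0082 -0.0445 -0.0044] [-0.0032 -0.0009 -0.0307]
[-0.0066 -0.0595 -0.0043] [-0.0032 -0.001  -0.064 ]
[-0.0061 -0.0747 -0.0041] [-0.0032 -0.0011 -0.0974]
[-0.0066 -0.0898 -0.004 ] [-0.0031 -0.0012 -0.1307]
[-0.0082 -0.1048 -0.0039] [-0.0031 -0.0013 -0.164 ]
[-0.0109 -0.1198 -0.0038] [-0.0031 -0.0014 -0.1974]
[-0.0145 -0.1344 -0.0037] [-0.003  -0.0016 -0.2307]
[-0.018  -0.1453 -0.0037] [-0.003  -0.0016 -0.2557]
step
[ 0.0007 -0.0037  0.    ] [ 0.      0.     -0.0083]
[ 0.0014 -0.0074  0.    ] [ 0.      0.     -0.0167]
[ 0.002  -0.0112  0.    ] [ 0.     0.    -0.025]
[[269.54297583 230.69407196]
 [278.4865201  368.55258405]
 [321.5307104  230.82703404]]
```

View pics/w3.png

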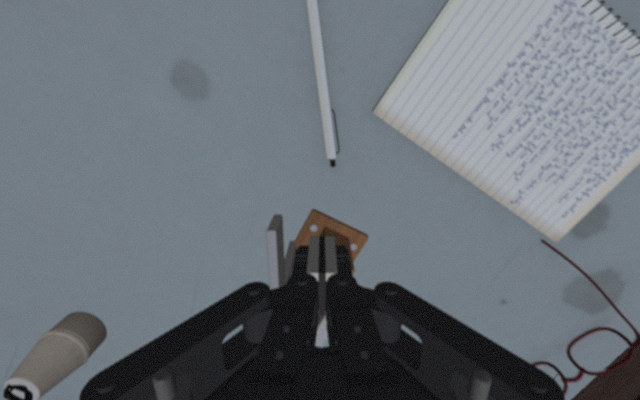

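The wrist view shows the leg's end at (275,217) and the closed fingertips at (322,240). They are on the panel side of the leg and clear of it, so I can sweep the leg out.

Emit:
drive_tool([
  {"tx": -0.011,"ty": -0.013,"tz": -0.0046,"wx": 0,"wy": 0,"wz": 0,"jaw": 1},
  {"tx": -0.011,"ty": -0.0295,"tz": -0.0046,"wx": 0,"wy": 0,"wz": 0,"jaw": 1},
  {"tx": -0.008,"ty": -0.0445,"tz": -0.0046,"wx": 0,"wy": 0,"wz": -0.03,"jaw": 1},
  {"tx": -0.0066,"ty": -0.0595,"tz": -0.0046,"wx": 0,"wy": 0,"wz": -0.064,"jaw": 1},
  {"tx": -0.006,"ty": -0.0747,"tz": -0.0045,"wx": 0,"wy": 0,"wz": -0.097,"jaw": 1},
  {"tx": -0.0066,"ty": -0.09,"tz": -0.0045,"wx": 0,"wy": 0,"wz": -0.13,"jaw": 1},
  {"tx": -0.008,"ty": -0.105,"tz": -0.0045,"wx": 0,"wy": 0,"wz": -0.164,"jaw": 1},
  {"tx": -0.011,"ty": -0.12,"tz": -0.0045,"wx": 0,"wy": 0,"wz": -0.197,"jaw": 1},
  {"tx": -0.0145,"ty": -0.1344,"tz": -0.0045,"wx": 0,"wy": 0,"wz": -0.23,"jaw": 1},
  {"tx": -0.0145,"ty": -0.1344,"tz": -0.0045,"wx": 0,"wy": 0,"wz": -0.23,"jaw": 1},
])

```text
time: 3.5
tool_pos: [0.5411, 0.2047, 0.0859]
orientation: [0.311, 0.95, 0.0, 0.001]
contact_force: [1.2, 0.1, 0.4]
width: 0.0002
finger_force: 0.0
```

```bash
python3 - <<'E'
from h import *
s=status.sense(); print(s['tool_pos'],s['contact_force'],np.degrees(R.from_quat(s['orientation']).as_euler('xyz')))
p=s['tool_pos'][:2]-H; print(np.hypot(*p),np.degrees(np.arctan2(-p[0],p[1])))
rows([legpose(t) for t in(54,55,56,57,58)])
snap('side','s2.png');snap('scene','sc2.png')
a=cv2.imread('pics/side1.png')
a=cv2.imread('pics/side1.png');b=cv2.imread('pics/s2.png')
cv2.imwrite('pics/z3.png',cv2.resize(b[120:210,280:380],(660,594),interpolation=cv2.INTER_CUBIC))
E
```

```text
[0.54106944 0.20470687 0.08587116] [1.2070567  0.1361948  0.41797575] [1.79951129e+02 4.56868238e-02 1.43756405e+02]
0.08374051871348341 40.99259804826645
[ 0.0085 -0.0034  0.0097] [ 0.0004  0.0004 -0.002 ]
[ 0.0092 -0.0071  0.0097] [ 0.0004  0.0004 -0.0104]
[ 0.0099 -0.0109  0.0097] [ 0.0004  0.0004 -0.0187]
[ 0.0105 -0.0146  0.0097] [ 0.0004  0.0004 -0.027 ]
[ 0.011  -0.0184  0.0097] [ 0.0004  0.0004 -0.0354]
```

View pics/z3.png

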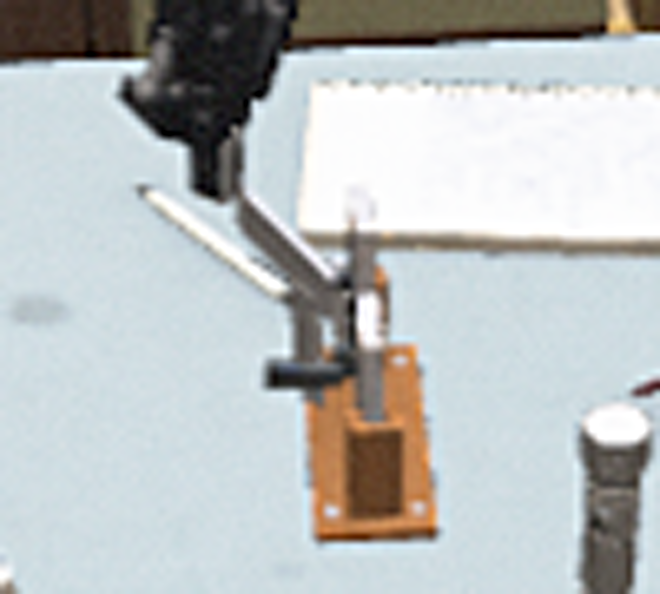

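```bash
python3 - <<'E'
from h import *
s=status.sense(); print(s['time'],s['tool_pos'])
for n in('side','scene'):
  c=cam(n)
  for th in(26,40,50,54):
    a=np.radians(th);e=H+.1*np.array([-np.sin(a),np.cos(a)])
    print(n,th,proj(c,[[e[0],e[1],.103],[e[0],e[1],.077],[H[0],H[1],.103],s['tool_pos']]).round(1).tolist())
b=cv2.imread('pics/sc2.png')
cv2.imwrite('pics/z4.png',cv2.resize(b[150:225,245:330],(680,600),interpolation=cv2.INTER_CUBIC))
E
```

```text
3.6 [0.54160571 0.20504348 0.08561149]
side 26 [[315.6, 147.3], [315.7, 153.8], [330.7, 162.4], [312.9, 156.3]]
side 40 [[309.6, 149.8], [309.8, 156.3], [330.7, 162.4], [312.9, 156.3]]
side 50 [[306.0, 152.1], [306.2, 158.6], [330.7, 162.4], [312.9, 156.3]]
side 54 [[304.7, 153.1], [305.0, 159.7], [330.7, 162.4], [312.9, 156.3]]
scene 26 [[260.6, 178.3], [261.1, 185.6], [290.4, 181.0], [264.3, 186.2]]
scene 40 [[258.9, 181.2], [259.4, 188.6], [290.4, 181.0], [264.3, 186.2]]
scene 50 [[258.8, 183.3], [259.3, 190.8], [290.4, 181.0], [264.3, 186.2]]
scene 54 [[259.0, 184.1], [259.5, 191.7], [290.4, 181.0], [264.3, 186.2]]
```

View pics/z4.png

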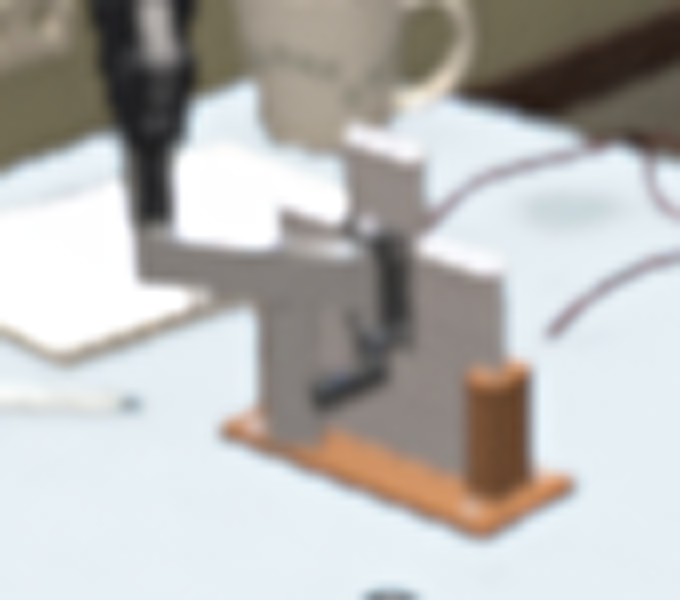

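```bash
python3 - <<'E'
from h import *
c=cam('scene');s=cam('side')
print('tip',tri(c,(264.1,178.5),s,(312.6,149.8)))
print('legend top',tri(c,(245+140/8,150+232/8),s,(280+240/6.6,120+200/6.6)))
p=status.sense(); q=R.from_quat(p['orientation'])
for z in (0,.01,.02,.03): 
  P=p['tool_pos']-q.apply([0,0,z]); print(z,proj(c,[P]),proj(s,[P]))
# re-detect later: leg in wrist view
w=cam('wrist'); np.savez('w4',K=w[0],r=w[1],t=w[2]); snap('wrist','w4.png')
a=cv2.imread('pics/w4.png')[180:360,200:380]
cv2.imwrite('pics/z5.png',cv2.resize(a,(600,600),interpolation=cv2.INTER_CUBIC))
print(proj(w,[p['tool_pos'],[.596,.1415,.103]]))
E
```

```text
tip (array([0.54129385, 0.20365149, 0.11261971]), np.float64(0.0004987487726251335))
legend top (array([0.55390888, 0.22290055, 0.09968641]), np.float64(0.005203825265828771))
0 [[264.33732049 186.23107517]] [[312.89042366 156.29633611]]
0.01 [[264.17372277 183.36323265]] [[312.80302419 153.79015738]]
0.02 [[264.00894791 180.4747552 ]] [[312.71492497 151.26391322]]
0.03 [[263.84298316 177.5654193 ]] [[312.62611756 148.71736169]]
[[320.81082059 230.56967339]
 [293.07764601 349.29462043]]
```

View pics/z5.png

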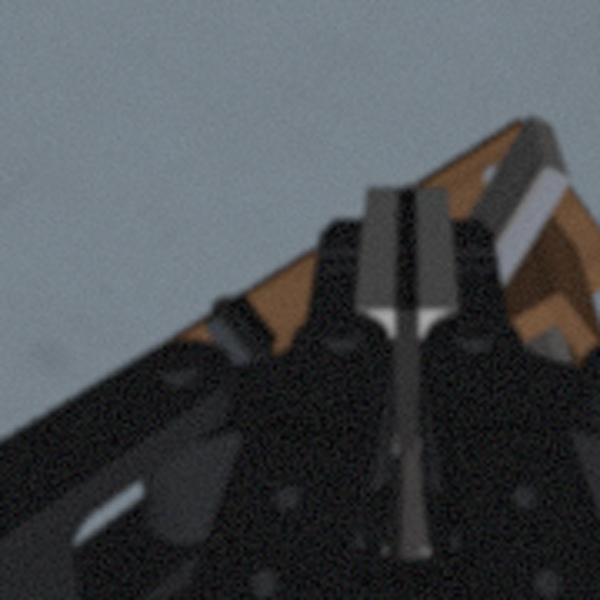

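```bash
python3 - <<'E'
from h import *
w=cam('wrist');p=status.sense(); q=R.from_quat(p['orientation'])
crop=lambda P:((proj(w,[P])[0]-[200,180])*600/180).round(0)
for z in (0,.01,.02,.03,.04,.06):
  for x in (-.011,0,.011): print(z,x,crop(p['tool_pos']+q.apply([x,0,-z])))
for nm,P in dict(panY=[.6082,.2024,.108],leg26=[.5521,.2321,.103],cheek=[.608,.208,.063],d1=[.5817,.2164,.008]).items(): print(nm,crop(P))
for th in(30,35,40,45,50):
    a=np.radians(th);e=H+.1*np.array([-np.sin(a),np.cos(a)]);print(th,crop([*e,.103]))
print(p['contact_force'],p['ft_torque'])
E
```

```text
0 -0.011 [403. 219.]
0 0 [403. 169.]
0 0.011 [403. 117.]
0.01 -0.011 [403. 245.]
0.01 0 [403. 193.]
0.01 0.011 [402. 139.]
0.02 -0.011 [402. 275.]
0.02 0 [402. 220.]
0.02 0.011 [402. 163.]
0.03 -0.011 [402. 307.]
0.03 0 [402. 251.]
0.03 0.011 [402. 191.]
0.04 -0.011 [402. 344.]
0.04 0 [402. 285.]
0.04 0.011 [402. 222.]
0.06 -0.011 [401. 434.]
0.06 0 [401. 368.]
0.06 0.011 [401. 299.]
panY [597. 482.]
leg26 [562. 175.]
cheek [580. 324.]
d1 [520. 126.]
30 [524. 162.]
35 [477. 145.]
40 [429. 133.]
45 [379. 124.]
50 [329. 119.]
[ 0.078409   -0.19219438 -0.80215474] [-0.00079776 -0.0199712  -0.02949049]
```

The fingertips appear about 28 mm short of the reported TCP: the two views put the tip at z≈0.112, against 0.0856 reported. They passed over the leg, which is still at about 28°. I've now viewed all 10 pictures, so the rest is numeric only. I'll check the tip offset against the open-finger picture and plan a lower sweep.

```bash
python3 - <<'E'
from h import *
d=np.load('w1.npz');w=(d['K'],d['r'],d['t'])
p0=np.array([.24035,.549,.20422]);q0=R.from_quat([.2049065,.9787812,-.00083,-.00027])
for z in (0,.013,.028,.041,.055):
  print(z,[proj(w,[p0+q0.apply([x,y,-z])]).round(0).tolist()[0] for x in(.011,-.011) for y in(.043,-.043)])
s=status.sense()
rows([(list(s['tool_pos'][:2])+[.15],36),legpose(28,.034,z=.15),legpose(28,.034,z=.055)])
rows([legpose(28,.034,z=.15),legpose(28,.034,z=.055)],legpose(36,z=.15))
E
```

```text
0 [[388.0, 215.0], [253.0, 215.0], [385.0, 245.0], [256.0, 245.0]]
0.013 [[393.0, 224.0], [248.0, 224.0], [390.0, 256.0], [251.0, 256.0]]
0.028 [[399.0, 235.0], [241.0, 235.0], [396.0, 270.0], [245.0, 270.0]]
0.041 [[406.0, 247.0], [235.0, 247.0], [402.0, 284.0], [239.0, 284.0]]
0.055 [[414.0, 263.0], [226.0, 263.0], [409.0, 303.0], [231.0, 303.0]]
[-1.000e-04  2.000e-04 -1.614e-01] [0.0005 0.0003 0.1478]
[-0.0493  0.1212 -0.1612] [0.0005 0.0003 0.2145]
[-0.0491  0.1209  0.0763] [0.0005 0.0003 0.2145]
[-0.0139  0.07    0.    ] [0.     0.     0.0667]
[-0.0139  0.07    0.2375] [0.     0.     0.0667]
```

Emit:
drive_tool([
  {"tx": 0,"ty": 0,"tz": -0.1,"wx": 0,"wy": 0,"wz": 0,"jaw": 1},
  {"tx": 0,"ty": 0,"tz": -0.16,"wx": 0,"wy": 0,"wz": 0.08,"jaw": 1},
  {"tx": -0.03,"ty": 0.07,"tz": -0.16,"wx": 0,"wy": 0,"wz": 0.16,"jaw": 1},
  {"tx": -0.05,"ty": 0.121,"tz": -0.16,"wx": 0,"wy": 0,"wz": 0.2145,"jaw": 1},
  {"tx": -0.05,"ty": 0.121,"tz": -0.16,"wx": 0,"wy": 0,"wz": 0.2145,"jaw": 1},
  {"tx": -0.05,"ty": 0.121,"tz": -0.08,"wx": 0,"wy": 0,"wz": 0.2145,"jaw": 1},
  {"tx": -0.05,"ty": 0.121,"tz": 0,"wx": 0,"wy": 0,"wz": 0.2145,"jaw": 1},
  {"tx": -0.05,"ty": 0.121,"tz": 0.076,"wx": 0,"wy": 0,"wz": 0.2145,"jaw": 1},
  {"tx": -0.05,"ty": 0.121,"tz": 0.076,"wx": 0,"wy": 0,"wz": 0.2145,"jaw": 1},
  {"tx": -0.05,"ty": 0.121,"tz": 0.076,"wx": 0,"wy": 0,"wz": 0.2145,"jaw": 1},
])

```text
time: 4.9
tool_pos: [0.5861, 0.2322, 0.0553]
orientation: [0.514, 0.858, 0.0, 0.0]
contact_force: [0.7, 0.1, 0.3]
width: -0.0001
finger_force: 0.0
```

```bash
python3 - <<'E'
from h import *
s=status.sense(); print(s['tool_pos'],s['contact_force'],legpose(28,.034,z=.055))
print(R.from_quat(s['orientation']).as_rotvec())
rows([legpose(28,.026,z=.055)]+[legpose(t,z=.055) for t in(28,32,36,40,44,48,52,55)])
E
```

```text
[0.58612501 0.23224679 0.05533859] [0.73540592 0.06313217 0.32261094] ([np.float64(0.5861151353204028), np.float64(0.23251257852772905), 0.055], 28)
[1.61506941e+00 2.69406778e+00 5.93617233e-04]
[ 0.0006 -0.0197  0.0008] [0.0003 0.0001 0.001 ]
[ 0.0007 -0.041   0.0008] [0.0003 0.0001 0.001 ]
[ 0.0032 -0.0559  0.0008] [ 0.0003  0.0001 -0.0324]
[ 0.0048 -0.071   0.0008] [ 0.0003  0.0001 -0.0657]
[ 0.0052 -0.0861  0.0008] [ 0.0003  0.0001 -0.099 ]
[ 0.0046 -0.1012  0.0008] [ 0.0003  0.0002 -0.1324]
[ 0.003  -0.1163  0.0008] [ 0.0003  0.0002 -0.1657]
[ 0.0003 -0.1312  0.0008] [ 0.0003  0.0002 -0.199 ]
[-0.0024 -0.1422  0.0008] [ 2.00e-04  2.00e-04 -2.24e-01]
```

Tracking is accurate now that the arm has settled. I'll sweep the leg to about 44° and check that the force shows contact.

Emit:
drive_tool([
  {"tx": 0.0006,"ty": -0.02,"tz": 0,"wx": 0,"wy": 0,"wz": 0,"jaw": 1},
  {"tx": 0.0007,"ty": -0.041,"tz": 0,"wx": 0,"wy": 0,"wz": 0,"jaw": 1},
  {"tx": 0.003,"ty": -0.056,"tz": 0,"wx": 0,"wy": 0,"wz": -0.032,"jaw": 1},
  {"tx": 0.005,"ty": -0.071,"tz": 0,"wx": 0,"wy": 0,"wz": -0.066,"jaw": 1},
  {"tx": 0.005,"ty": -0.086,"tz": 0,"wx": 0,"wy": 0,"wz": -0.099,"jaw": 1},
  {"tx": 0.0046,"ty": -0.101,"tz": 0,"wx": 0,"wy": 0,"wz": -0.132,"jaw": 1},
  {"tx": 0.003,"ty": -0.116,"tz": 0,"wx": 0,"wy": 0,"wz": -0.166,"jaw": 1},
])

```text
time: 5.78
tool_pos: [0.5446, 0.2115, 0.0552]
orientation: [0.357, 0.934, 0.001, 0.001]
contact_force: [1.2, 1.4, -2.1]
width: 0.0
finger_force: 0.7
```

```bash
python3 - <<'E'
from h import *
s=status.sense(); print(s['tool_pos'],s['contact_force'],s['ft_torque'])
# change detection side view around leg
b=snap('side','s3.png'); a=cv2.imread('pics/s2.png')[:,:,::-1]
d=cv2.absdiff(a,b).max(2); m=(d>40).astype(np.uint8)
for c in cv2.findContours(m,0,2)[0]:
    if cv2.contourArea(c)>15: print(cv2.boundingRect(c))
for t in(48,52): 
    e=legpose(t,0,.1)[0]; print(t,proj(cam('side'),[[e[0],e[1],.103],[e[0],e[1],.077]]))
print(b[146:164,300:318].mean(2).astype(int))
rows([legpose(t,z=.055) for t in(52,55,58)],legpose(48,z=.055))
E
```

```text
[0.54460989 0.21146668 0.05521642] [ 1.18355096  1.36765827 -2.05050621] [ 0.02478153 -0.23155648  0.00200514]
(307, 126, 23, 49)
(297, 124, 13, 24)
(145, 80, 10, 33)
(297, 66, 29, 54)
(323, 48, 9, 44)
(263, 0, 18, 9)
(241, 0, 90, 50)
(91, 0, 31, 79)
48 [[306.62885291 151.62781539]
 [306.90760735 158.1385842 ]]
52 [[305.31738207 152.61784864]
 [305.61037112 159.13537194]]
[[220 222 230 222 141  38   3  15  23  21  28  29  21  26  30  25 134 106]
 [220 222 221 228 218 180 108  30  11  14  18  33  29  25  26  30 116  93]
 [181 120 158 196 221 221 212 207 162  77  20  31  26  21  49  96  83  60]
 [202 137 215 250 238 218 219 226 225 174  77  23  26  14  77 109  65  48]
 [211 197 202 234 252 250 235 218 227 184  82  39  29  16  75 105  64  51]
 [215 212 205 178 197 249 255 245 233 180  77  15  17  11  71 103  63  58]
 [216 218 211 199 163 193 253 234 235 241 157  56  13   1  86 102  62  59]
 [217 216 215 212 202 180 196 156 135 160 222 247 189  97  68  86  54  80]
 [216 214 216 216 212 206 210 140  84  91 130 158 211 237 211 148  60  72]
 [221 214 215 217 217 212 216 162  97  96  88  92 126 144 192 234 195 142]
 [218 218 217 214 214 214 223 177 107  95 102  96  99  93 120 138 168 232]
 [218 214 217 214 216 216 220 175 106  91  97  99  98  95  97  91 106 136]
 [215 215 214 214 215 216 219 185 121  91  96  97 100  94 103  98  96  84]
 [216 215 217 216 217 215 220 216 208 181 127  93  92  96  99 101  98 101]
 [221 217 218 219 218 216 220 219 218 223 209 181 136  95  89  94  93  95]
 [218 220 218 217 217 214 217 215 213 214 218 218 211 178 133  98  96  94]
 [219 220 219 217 217 216 216 215 214 212 217 219 221 216 206 174 128  99]
 [217 217 217 216 218 215 216 217 214 216 218 218 220 217 218 215 206 189]]
[ 0.0025 -0.0149  0.    ] [ 0.      0.     -0.0333]
[ 0.0037 -0.0262  0.    ] [ 0.      0.     -0.0583]
[ 0.0044 -0.0376  0.    ] [ 0.      0.     -0.0833]
```

The leg is moving with the finger: its end is now at about 47°, with about 1.8 N of drag. I'll continue to 58°.

Emit:
drive_tool([
  {"tx": 0.0025,"ty": -0.015,"tz": 0,"wx": 0,"wy": 0,"wz": -0.033,"jaw": 1},
  {"tx": 0.0037,"ty": -0.0262,"tz": 0,"wx": 0,"wy": 0,"wz": -0.058,"jaw": 1},
  {"tx": 0.0044,"ty": -0.0376,"tz": 0,"wx": 0,"wy": 0,"wz": -0.083,"jaw": 1},
  {"tx": 0.0044,"ty": -0.0376,"tz": 0,"wx": 0,"wy": 0,"wz": -0.083,"jaw": 1},
])

```text
time: 6.32
tool_pos: [0.533, 0.2014, 0.0549]
orientation: [0.277, 0.961, 0.0, 0.0]
contact_force: [0.9, 1.1, -0.5]
width: -0.0001
finger_force: 0.4
```

```bash
python3 - <<'E'
from h import *
s=status.sense(); print(s['tool_pos'],s['contact_force'],legpose(58,z=.055)[0])
rows([legpose(58+t,z=.055) for t in(.7,1.4,2.1,2.5,3,4,5)],legpose(58,z=.055))
E
```

```text
[0.53295671 0.20140064 0.05493342] [ 0.92964462  1.06578646 -0.51258722] [np.float64(0.5331894989507848), np.float64(0.20138397914255984), 0.055]
[ 0.0005 -0.0026  0.    ] [ 0.      0.     -0.0058]
[ 0.001  -0.0052  0.    ] [ 0.      0.     -0.0117]
[ 0.0015 -0.0078  0.    ] [ 0.      0.     -0.0175]
[ 0.0017 -0.0093  0.    ] [ 0.      0.     -0.0208]
[ 0.002  -0.0112  0.    ] [ 0.     0.    -0.025]
[ 0.0025 -0.0149  0.    ] [ 0.      0.     -0.0333]
[ 0.003  -0.0187  0.    ] [ 0.      0.     -0.0417]
```

Emit:
drive_tool([
  {"tx": 0.0007,"ty": -0.0037,"tz": 0,"wx": 0,"wy": 0,"wz": -0.0083,"jaw": 1},
  {"tx": 0.0014,"ty": -0.0074,"tz": 0,"wx": 0,"wy": 0,"wz": -0.0167,"jaw": 1},
  {"tx": 0.002,"ty": -0.0112,"tz": 0,"wx": 0,"wy": 0,"wz": -0.025,"jaw": 1},
])

```text
time: 6.7
tool_pos: [0.53, 0.1982, 0.0545]
orientation: [0.25, 0.968, 0.0, 0.0]
contact_force: [0.5, 1.6, 0.5]
width: 0.0003
finger_force: 0.7
```

Emit:
drive_tool([
  {"tx": 0.0007,"ty": -0.0037,"tz": 0,"wx": 0,"wy": 0,"wz": -0.0083,"jaw": 1},
  {"tx": 0.0014,"ty": -0.0074,"tz": 0,"wx": 0,"wy": 0,"wz": -0.0167,"jaw": 1},
  {"tx": 0.002,"ty": -0.0112,"tz": 0,"wx": 0,"wy": 0,"wz": -0.025,"jaw": 1},
])

```text
time: 7.08
tool_pos: [0.527, 0.1945, 0.0544]
orientation: [0.225, 0.974, -0.0, -0.0]
contact_force: [0.3, 1.5, 1.8]
width: 0.0002
finger_force: 0.7
```

Emit:
drive_tool([
  {"tx": 0.0007,"ty": -0.0037,"tz": 0,"wx": 0,"wy": 0,"wz": -0.0083,"jaw": 1},
  {"tx": 0.0014,"ty": -0.0074,"tz": 0,"wx": 0,"wy": 0,"wz": -0.0167,"jaw": 1},
  {"tx": 0.002,"ty": -0.0112,"tz": 0,"wx": 0,"wy": 0,"wz": -0.025,"jaw": 1},
])

```text
time: 7.45
tool_pos: [0.5243, 0.1908, 0.0544]
orientation: [0.199, 0.98, -0.0, -0.0]
contact_force: [-0.3, 1.5, 0.9]
width: -0.0001
finger_force: 0.7
```

Emit:
drive_tool([
  {"tx": 0.0007,"ty": -0.0037,"tz": 0,"wx": 0,"wy": 0,"wz": -0.0083,"jaw": 1},
  {"tx": 0.0014,"ty": -0.0074,"tz": 0,"wx": 0,"wy": 0,"wz": -0.0167,"jaw": 1},
  {"tx": 0.002,"ty": -0.0112,"tz": 0,"wx": 0,"wy": 0,"wz": -0.025,"jaw": 1},
])

```text
time: 7.82
tool_pos: [0.5218, 0.187, 0.0544]
orientation: [0.173, 0.985, -0.0, -0.0]
contact_force: [0.8, 1.7, 0.0]
width: 0.0002
finger_force: 0.7
```

Emit:
drive_tool([
  {"tx": 0.0006,"ty": -0.003,"tz": 0,"wx": 0,"wy": 0,"wz": -0.007,"jaw": 1},
  {"tx": 0.0012,"ty": -0.006,"tz": 0,"wx": 0,"wy": 0,"wz": -0.014,"jaw": 1},
  {"tx": 0.0017,"ty": -0.0093,"tz": 0,"wx": 0,"wy": 0,"wz": -0.0208,"jaw": 1},
])

```text
time: 8.2
tool_pos: [0.52, 0.1838, 0.0544]
orientation: [0.152, 0.988, -0.0, 0.0]
contact_force: [0.2, 1.2, 0.1]
width: -0.0003
finger_force: 0.7
```

Emit:
drive_tool([
  {"tx": 0.0006,"ty": -0.003,"tz": 0,"wx": 0,"wy": 0,"wz": -0.007,"jaw": 1},
  {"tx": 0.0012,"ty": -0.006,"tz": 0,"wx": 0,"wy": 0,"wz": -0.014,"jaw": 1},
  {"tx": 0.0017,"ty": -0.0093,"tz": 0,"wx": 0,"wy": 0,"wz": -0.0208,"jaw": 1},
])

```text
time: 8.57
tool_pos: [0.5181, 0.1804, 0.0544]
orientation: [0.13, 0.991, -0.0, -0.0]
contact_force: [0.2, 1.1, 0.1]
width: 0.0001
finger_force: 0.7
```

Emit:
drive_tool([
  {"tx": 0.0006,"ty": -0.003,"tz": 0,"wx": 0,"wy": 0,"wz": -0.007,"jaw": 1},
  {"tx": 0.0012,"ty": -0.006,"tz": 0,"wx": 0,"wy": 0,"wz": -0.014,"jaw": 1},
  {"tx": 0.0017,"ty": -0.0093,"tz": 0,"wx": 0,"wy": 0,"wz": -0.0208,"jaw": 1},
])

```text
time: 8.95
tool_pos: [0.5166, 0.177, 0.0544]
orientation: [0.109, 0.994, -0.0, -0.0]
contact_force: [0.2, 1.9, 0.4]
width: 0.0
finger_force: 0.7
```

Emit:
drive_tool([
  {"tx": 0.0006,"ty": -0.003,"tz": 0,"wx": 0,"wy": 0,"wz": -0.007,"jaw": 1},
  {"tx": 0.0012,"ty": -0.006,"tz": 0,"wx": 0,"wy": 0,"wz": -0.014,"jaw": 1},
  {"tx": 0.0017,"ty": -0.0093,"tz": 0,"wx": 0,"wy": 0,"wz": -0.0208,"jaw": 1},
])

```text
time: 9.32
tool_pos: [0.5151, 0.1735, 0.0544]
orientation: [0.087, 0.996, -0.0, -0.0]
contact_force: [1.3, 1.3, -0.5]
width: 0.0001
finger_force: 0.7
```

Emit:
drive_tool([
  {"tx": 0.0006,"ty": -0.003,"tz": 0,"wx": 0,"wy": 0,"wz": -0.007,"jaw": 1},
  {"tx": 0.0012,"ty": -0.006,"tz": 0,"wx": 0,"wy": 0,"wz": -0.014,"jaw": 1},
  {"tx": 0.0017,"ty": -0.0093,"tz": 0,"wx": 0,"wy": 0,"wz": -0.0208,"jaw": 1},
])

```text
time: 9.7
tool_pos: [0.5138, 0.17, 0.0544]
orientation: [0.065, 0.998, -0.0, -0.0]
contact_force: [0.5, 0.8, -0.2]
width: 0.0001
finger_force: 0.7
```

Emit:
drive_tool([
  {"tx": 0.0006,"ty": -0.003,"tz": 0,"wx": 0,"wy": 0,"wz": -0.007,"jaw": 1},
  {"tx": 0.0012,"ty": -0.006,"tz": 0,"wx": 0,"wy": 0,"wz": -0.014,"jaw": 1},
  {"tx": 0.0017,"ty": -0.0093,"tz": 0,"wx": 0,"wy": 0,"wz": -0.0208,"jaw": 1},
])

```text
time: 10.07
tool_pos: [0.5125, 0.1664, 0.0544]
orientation: [0.044, 0.999, -0.0, -0.0]
contact_force: [-0.3, 1.1, 1.2]
width: 0.0
finger_force: 0.7
```

Emit:
drive_tool([
  {"tx": 0.0006,"ty": -0.003,"tz": 0,"wx": 0,"wy": 0,"wz": -0.007,"jaw": 1},
  {"tx": 0.0012,"ty": -0.006,"tz": 0,"wx": 0,"wy": 0,"wz": -0.014,"jaw": 1},
  {"tx": 0.0017,"ty": -0.0093,"tz": 0,"wx": 0,"wy": 0,"wz": -0.0208,"jaw": 1},
])

```text
time: 10.45
tool_pos: [0.5115, 0.1627, 0.0544]
orientation: [0.022, 1.0, -0.0, -0.0]
contact_force: [-0.6, 1.9, 0.4]
width: -0.0
finger_force: 0.8
```

Emit:
drive_tool([
  {"tx": 0.0006,"ty": -0.003,"tz": 0,"wx": 0,"wy": 0,"wz": -0.007,"jaw": 1},
  {"tx": 0.0012,"ty": -0.006,"tz": 0,"wx": 0,"wy": 0,"wz": -0.014,"jaw": 1},
  {"tx": 0.0017,"ty": -0.0093,"tz": 0,"wx": 0,"wy": 0,"wz": -0.0208,"jaw": 1},
])

```text
time: 10.82
tool_pos: [0.5111, 0.1594, 0.0546]
orientation: [0.0, 1.0, 0.0, 0.0]
contact_force: [0.4, 4.6, 2.4]
width: -0.0001
finger_force: 2.3
```

Stop reached at about 90°. Now I'll press in small steps.

Emit:
drive_tool([
  {"tx": 0.0003,"ty": -0.0018,"tz": 0,"wx": 0,"wy": 0,"wz": -0.004,"jaw": 1},
  {"tx": 0.0006,"ty": -0.0035,"tz": 0,"wx": 0,"wy": 0,"wz": -0.008,"jaw": 1},
  {"tx": 0.0006,"ty": -0.0035,"tz": 0,"wx": 0,"wy": 0,"wz": -0.008,"jaw": 1},
])

```text
time: 11.2
tool_pos: [0.511, 0.1582, 0.0546]
orientation: [-0.008, 1.0, 0.0, 0.0]
contact_force: [0.1, 6.1, 2.0]
width: 0.0003
finger_force: 2.9
```

Emit:
drive_tool([
  {"tx": 0.0002,"ty": -0.002,"tz": 0,"wx": 0,"wy": 0,"wz": -0.004,"jaw": 1},
  {"tx": 0.0004,"ty": -0.004,"tz": 0,"wx": 0,"wy": 0,"wz": -0.008,"jaw": 1},
  {"tx": 0.0004,"ty": -0.004,"tz": 0,"wx": 0,"wy": 0,"wz": -0.008,"jaw": 1},
])

```text
time: 11.58
tool_pos: [0.5107, 0.1569, 0.0547]
orientation: [-0.016, 1.0, 0.001, 0.0]
contact_force: [0.7, 6.9, 3.6]
width: 0.0004
finger_force: 3.7
```

Emit:
drive_tool([
  {"tx": 0.0002,"ty": -0.003,"tz": 0,"wx": 0,"wy": 0,"wz": -0.005,"jaw": 1},
  {"tx": 0.0004,"ty": -0.006,"tz": 0,"wx": 0,"wy": 0,"wz": -0.01,"jaw": 1},
  {"tx": 0.0004,"ty": -0.006,"tz": 0,"wx": 0,"wy": 0,"wz": -0.01,"jaw": 1},
])

```text
time: 11.95
tool_pos: [0.5105, 0.1551, 0.0547]
orientation: [-0.026, 1.0, 0.001, 0.0]
contact_force: [-0.6, 9.5, 3.3]
width: 0.0001
finger_force: 4.9
```

Emit:
drive_tool([
  {"tx": 0.0001,"ty": -0.003,"tz": 0,"wx": 0,"wy": 0,"wz": -0.004,"jaw": 1},
  {"tx": 0.0001,"ty": -0.003,"tz": 0,"wx": 0,"wy": 0,"wz": -0.004,"jaw": 1},
  {"tx": 0.0001,"ty": -0.003,"tz": 0,"wx": 0,"wy": 0,"wz": -0.004,"jaw": 1},
  {"tx": 0.0001,"ty": -0.003,"tz": 0,"wx": 0,"wy": 0,"wz": -0.004,"jaw": 1},
  {"tx": 0.0001,"ty": -0.003,"tz": 0,"wx": 0,"wy": 0,"wz": -0.004,"jaw": 1},
  {"tx": 0.0001,"ty": -0.003,"tz": 0,"wx": 0,"wy": 0,"wz": -0.004,"jaw": 1},
])

```text
time: 12.7
tool_pos: [0.5104, 0.1542, 0.0547]
orientation: [-0.03, 1.0, 0.001, 0.0]
contact_force: [-1.0, 10.4, 2.0]
width: -0.0003
finger_force: 5.4
```

The press held at about 10.4 N. Next I'll back off and go above the easel.

Emit:
drive_tool([
  {"tx": 0,"ty": 0.02,"tz": 0,"wx": 0,"wy": 0,"wz": 0,"jaw": 1},
  {"tx": 0,"ty": 0.06,"tz": 0,"wx": 0,"wy": 0,"wz": 0,"jaw": 1},
  {"tx": 0,"ty": 0.07,"tz": -0.1,"wx": 0,"wy": 0,"wz": 0,"jaw": 1},
  {"tx": 0,"ty": 0.07,"tz": -0.25,"wx": 0,"wy": 0,"wz": 0,"jaw": 1},
  {"tx": 0,"ty": 0.07,"tz": -0.4,"wx": 0,"wy": 0,"wz": 0,"jaw": 1},
  {"tx": 0,"ty": 0.07,"tz": -0.55,"wx": 0,"wy": 0,"wz": 0.08,"jaw": -1},
  {"tx": 0,"ty": 0.07,"tz": -0.7,"wx": 0,"wy": 0,"wz": 0.16,"jaw": -1},
  {"tx": 0,"ty": 0.06,"tz": -0.75,"wx": 0,"wy": 0,"wz": 0.24,"jaw": -1},
  {"tx": 0,"ty": 0.05,"tz": -0.75,"wx": 0,"wy": 0,"wz": 0.32,"jaw": -1},
])

```text
time: 13.82
tool_pos: [0.5099, 0.1725, 0.3567]
orientation: [0.302, 0.953, 0.0, 0.002]
contact_force: [1.1, -0.4, -0.9]
width: 0.0723
finger_force: 0.0
```

```bash
python3 - <<'E'
from h import *
s=status.sense(); print(s['tool_pos'],s['contact_force'],s['width'])
rows([([.516,.1728,.3567],0)])
E
```

```text
[0.50990893 0.1724918  0.35673564] [ 1.0832397  -0.36793127 -0.93432302] 0.07226210961259981
[-0.012   0.0094  0.0001] [0.0015 0.0011 0.4568]
```

Emit:
drive_tool([
  {"tx": -0.012,"ty": 0.0094,"tz": 0,"wx": 0,"wy": 0,"wz": 0.08,"jaw": -1},
  {"tx": -0.012,"ty": 0.0094,"tz": 0,"wx": 0,"wy": 0,"wz": 0.16,"jaw": -1},
  {"tx": -0.012,"ty": 0.0094,"tz": 0,"wx": 0,"wy": 0,"wz": 0.24,"jaw": -1},
  {"tx": -0.012,"ty": 0.0094,"tz": 0,"wx": 0,"wy": 0,"wz": 0.32,"jaw": -1},
  {"tx": -0.012,"ty": 0.0094,"tz": 0,"wx": 0,"wy": 0,"wz": 0.4,"jaw": -1},
  {"tx": -0.012,"ty": 0.0094,"tz": 0,"wx": 0,"wy": 0,"wz": 0.457,"jaw": -1},
  {"tx": -0.012,"ty": 0.0094,"tz": 0,"wx": 0,"wy": 0,"wz": 0.457,"jaw": -1},
  {"tx": -0.012,"ty": 0.0094,"tz": 0,"wx": 0,"wy": 0,"wz": 0.457,"jaw": -1},
])

```text
time: 14.82
tool_pos: [0.5149, 0.1728, 0.3541]
orientation: [0.704, 0.71, -0.001, -0.0]
contact_force: [0.9, -0.8, -0.7]
width: 0.0851
finger_force: 0.0
```

```bash
python3 - <<'E'
from h import *
s=status.sense(); print(s['tool_pos'],s['orientation'],s['width'])
w=cam('wrist'); im=snap('wrist','w5.png'); np.savez('w5',K=w[0],r=w[1],t=w[2])
print('lug proj',proj(w,[[.6066,.143,.146]]),'leg90',proj(w,[[.496,.141,.103]]))
old=cv2.imread('pics/w2.png')
for nm,a in(('old',old[:,:,::-1]),('new',im)):
    g=a[100:225,330:410].astype(int); m=((g.min(2)>165)&(g.max(2)-g.min(2)<25)).astype(np.uint8)
    for c in cv2.findContours(m,0,2)[0]:
        if cv2.contourArea(c)>12:
            r=cv2.minAreaRect(c); print(nm,np.round(np.array(r[0])+[330,100],1),np.round(r[1],1),round(r[2],1),cv2.contourArea(c))
E
```

```text
[0.51494833 0.17275024 0.354111  ] [ 7.04486173e-01  7.09717523e-01 -5.20040969e-04 -4.01166468e-06] 0.08507115762392164
lug proj [[388.74983828 181.89795323]] leg90 [[309.26886873 174.31586013]]
old [380.4 200. ] [ 4.  17.9] 4.8 45.0
old [387.8 180.5] [ 5.5 25.4] 5.7 106.0
old [385. 147.] [ 4.4 24.4] 5.2 80.0
new [389. 181.] [ 4. 10.] 0.0 17.5
```

```bash
python3 - <<'E'
from h import *
d=np.load('w5.npz');w=(d['K'],d['r'],d['t']);im=cv2.imread('pics/w5.png')
g=im[100:225,300:410].astype(int)
for th in(145,155):
    m=((g.min(2)>th)&(g.max(2)-g.min(2)<25)).astype(np.uint8)
    for c in cv2.findContours(m,0,2)[0]:
        if cv2.contourArea(c)>12:
            r=cv2.minAreaRect(c); uv=np.array(r[0])+[300,100];print(th,uv.round(1),np.round(r[1],1),round(r[2],1),onz(w,uv,.146).round(4),onz(w,uv,.105).round(4))
rows([([.6068,.142,.354],-.7),([.6068,.142,.089],-.7)])
E
```

```text
145 [386.2 191. ] [12.3 43.4] 7.1 [0.6042 0.1298 0.146 ] [0.614  0.1159 0.105 ]
145 [386.5 149. ] [ 5.9 26.4] 5.7 [0.5998 0.1883 0.146 ] [0.6091 0.1807 0.105 ]
155 [381.9 201.7] [ 4.5 19.1] 5.2 [0.5995 0.114  0.146 ] [0.6088 0.0983 0.105 ]
155 [389.5 182.6] [ 5.6 25.4] 6.3 [0.6078 0.142  0.146 ] [0.618  0.1294 0.105 ]
155 [386.8 149. ] [ 4.9 24.3] 4.8 [0.6002 0.1882 0.146 ] [0.6096 0.1807 0.105 ]
[-0.0786  0.2289  0.0004] [-0.0003  0.0003  0.0092]
[-0.0782  0.2293  0.6629] [-0.0003  0.0003  0.0092]
```

The lug is at (0.608, 0.142), nearly unchanged. I'll move over it and descend.

Emit:
drive_tool([
  {"tx": -0.04,"ty": 0.12,"tz": 0,"wx": 0,"wy": 0,"wz": 0.009,"jaw": -1},
  {"tx": -0.078,"ty": 0.23,"tz": 0.1,"wx": 0,"wy": 0,"wz": 0.009,"jaw": -1},
  {"tx": -0.078,"ty": 0.23,"tz": 0.25,"wx": 0,"wy": 0,"wz": 0.009,"jaw": -1},
  {"tx": -0.078,"ty": 0.23,"tz": 0.4,"wx": 0,"wy": 0,"wz": 0.009,"jaw": -1},
  {"tx": -0.078,"ty": 0.23,"tz": 0.5,"wx": 0,"wy": 0,"wz": 0.009,"jaw": -1},
  {"tx": -0.078,"ty": 0.23,"tz": 0.58,"wx": 0,"wy": 0,"wz": 0.009,"jaw": -1},
  {"tx": -0.078,"ty": 0.23,"tz": 0.63,"wx": 0,"wy": 0,"wz": 0.009,"jaw": -1},
  {"tx": -0.078,"ty": 0.23,"tz": 0.663,"wx": 0,"wy": 0,"wz": 0.009,"jaw": -1},
  {"tx": -0.078,"ty": 0.23,"tz": 0.663,"wx": 0,"wy": 0,"wz": 0.009,"jaw": -1},
])

```text
time: 16.0
tool_pos: [0.6068, 0.142, 0.0884]
orientation: [0.712, 0.702, -0.001, -0.0]
contact_force: [1.0, 0.5, 0.1]
width: 0.0854
finger_force: 0.0
```

```bash
python3 - <<'E'
from h import *
s=status.sense(); print(s['tool_pos'],s['orientation'],s['width'],s['contact_force'])
rows([([.6075,.142,.089],-.7)])
E
```

```text
[0.60678097 0.14198917 0.08842007] [ 7.11773214e-01  7.02408777e-01 -7.55498687e-04 -4.79633344e-04] 0.08535480827252505 [0.96248854 0.54201428 0.07386387]
[ 0.0001  0.0018 -0.0015] [-0.0008  0.0002 -0.0005]
```

Emit:
drive_tool([
  {"tx": 0,"ty": 0.001,"tz": 0,"wx": 0,"wy": 0,"wz": 0,"jaw": 1},
  {"tx": 0,"ty": 0.001,"tz": 0,"wx": 0,"wy": 0,"wz": 0,"jaw": 1},
  {"tx": 0,"ty": 0.001,"tz": 0,"wx": 0,"wy": 0,"wz": 0,"jaw": 1},
  {"tx": 0,"ty": 0.001,"tz": 0,"wx": 0,"wy": 0,"wz": 0,"jaw": 1},
  {"tx": 0,"ty": 0.001,"tz": 0,"wx": 0,"wy": 0,"wz": 0,"jaw": 1},
  {"tx": 0,"ty": 0.001,"tz": 0,"wx": 0,"wy": 0,"wz": 0,"jaw": 1},
  {"tx": 0,"ty": 0.001,"tz": 0,"wx": 0,"wy": 0,"wz": 0,"jaw": 1},
  {"tx": 0,"ty": 0.001,"tz": 0,"wx": 0,"wy": 0,"wz": 0,"jaw": 1},
])

```text
time: 17.0
tool_pos: [0.6087, 0.1422, 0.0897]
orientation: [0.712, 0.702, 0.001, 0.001]
contact_force: [2.4, 0.4, 3.2]
width: 0.0092
finger_force: 59.9
```

Emit:
drive_tool([
  {"tx": 0,"ty": 0,"tz": -0.02,"wx": 0,"wy": 0,"wz": 0,"jaw": 1},
  {"tx": 0,"ty": 0,"tz": -0.045,"wx": 0,"wy": 0,"wz": 0,"jaw": 1},
  {"tx": 0,"ty": 0,"tz": -0.075,"wx": 0,"wy": 0,"wz": 0,"jaw": 1},
  {"tx": 0,"ty": 0,"tz": -0.105,"wx": 0,"wy": 0,"wz": 0,"jaw": 1},
  {"tx": 0,"ty": 0,"tz": -0.14,"wx": 0,"wy": 0,"wz": 0,"jaw": 1},
  {"tx": 0,"ty": 0,"tz": -0.18,"wx": 0,"wy": 0,"wz": 0,"jaw": 1},
  {"tx": 0,"ty": 0,"tz": -0.22,"wx": 0,"wy": 0,"wz": 0,"jaw": 1},
  {"tx": 0,"ty": 0,"tz": -0.26,"wx": 0,"wy": 0,"wz": 0,"jaw": 1},
  {"tx": 0,"ty": 0,"tz": -0.3,"wx": 0,"wy": 0,"wz": 0,"jaw": 1},
  {"tx": 0,"ty": 0,"tz": -0.33,"wx": 0,"wy": 0,"wz": 0,"jaw": 1},
  {"tx": 0,"ty": 0,"tz": -0.33,"wx": 0,"wy": 0,"wz": 0,"jaw": 1},
])

```text
time: 18.38
tool_pos: [0.6087, 0.1422, 0.2226]
orientation: [0.712, 0.702, 0.001, 0.001]
contact_force: [0.3, 0.2, -7.3]
width: 0.0091
finger_force: 59.4
```

```bash
python3 - <<'E'
from h import *
s=status.sense(); print(s['tool_pos'],s['orientation'],s['width'],s['contact_force'],s['finger_force'])
snap('side','s6.png');snap('scene','sc6.png')
rows([([.5405,-.208,.222],-.8),([.5405,-.208,.13],-.8)])
E
```

```text
[0.60865599 0.14220865 0.22264329] [0.71197408 0.70220459 0.00098705 0.0008019 ] 0.009135114259870727 [ 0.28298812  0.19960211 -7.27732261] 59.40715670585632
[-0.8774 -0.1553 -0.0025] [-0.0003  0.0001  0.0001]
[-0.8773 -0.1552  0.2275] [-0.0003  0.0001  0.0001]
```

Emit:
drive_tool([
  {"tx": -0.02,"ty": -0.003,"tz": 0,"wx": 0,"wy": 0,"wz": 0,"jaw": 1},
  {"tx": -0.06,"ty": -0.01,"tz": 0,"wx": 0,"wy": 0,"wz": 0,"jaw": 1},
  {"tx": -0.13,"ty": -0.022,"tz": 0,"wx": 0,"wy": 0,"wz": 0,"jaw": 1},
  {"tx": -0.21,"ty": -0.036,"tz": 0,"wx": 0,"wy": 0,"wz": 0,"jaw": 1},
  {"tx": -0.3,"ty": -0.052,"tz": 0,"wx": 0,"wy": 0,"wz": 0,"jaw": 1},
  {"tx": -0.4,"ty": -0.07,"tz": 0,"wx": 0,"wy": 0,"wz": 0,"jaw": 1},
  {"tx": -0.5,"ty": -0.088,"tz": 0,"wx": 0,"wy": 0,"wz": 0,"jaw": 1},
  {"tx": -0.6,"ty": -0.106,"tz": 0,"wx": 0,"wy": 0,"wz": 0,"jaw": 1},
  {"tx": -0.7,"ty": -0.124,"tz": 0,"wx": 0,"wy": 0,"wz": 0,"jaw": 1},
  {"tx": -0.78,"ty": -0.138,"tz": 0,"wx": 0,"wy": 0,"wz": 0,"jaw": 1},
  {"tx": -0.84,"ty": -0.149,"tz": 0,"wx": 0,"wy": 0,"wz": 0,"jaw": 1},
  {"tx": -0.87,"ty": -0.155,"tz": 0,"wx": 0,"wy": 0,"wz": 0,"jaw": 1},
])

```text
time: 19.98
tool_pos: [0.5399, -0.207, 0.221]
orientation: [0.713, 0.701, -0.0, -0.0]
contact_force: [-0.4, -0.3, -7.2]
width: 0.0089
finger_force: 59.3
```

Emit:
drive_tool([
  {"tx": -0.007,"ty": 0,"tz": 0.02,"wx": 0,"wy": 0,"wz": 0,"jaw": 1},
  {"tx": -0.007,"ty": 0,"tz": 0.06,"wx": 0,"wy": 0,"wz": 0,"jaw": 1},
  {"tx": -0.007,"ty": 0,"tz": 0.11,"wx": 0,"wy": 0,"wz": 0,"jaw": 1},
  {"tx": -0.007,"ty": 0,"tz": 0.16,"wx": 0,"wy": 0,"wz": 0,"jaw": 1},
  {"tx": -0.007,"ty": 0,"tz": 0.21,"wx": 0,"wy": 0,"wz": 0,"jaw": 1},
  {"tx": -0.007,"ty": 0,"tz": 0.25,"wx": 0,"wy": 0,"wz": 0,"jaw": 1},
  {"tx": -0.007,"ty": 0,"tz": 0.28,"wx": 0,"wy": 0,"wz": 0,"jaw": 1},
  {"tx": -0.007,"ty": 0,"tz": 0.3,"wx": 0,"wy": 0,"wz": 0,"jaw": 1},
  {"tx": -0.007,"ty": 0,"tz": 0.3,"wx": 0,"wy": 0,"wz": 0,"jaw": 1},
])

```text
time: 21.1
tool_pos: [0.5407, -0.2076, 0.1008]
orientation: [0.712, 0.702, -0.0, -0.0]
contact_force: [-0.7, 0.3, -7.1]
width: 0.0092
finger_force: 59.2
```

```bash
python3 - <<'E'
from h import *
s=status.sense(); print(s['tool_pos'],s['orientation'],s['width'],s['contact_force'],s['finger_force'])
rows([([.5405,-.208,.09],-.8)])
# tilt check: dark-grey panel bottom edge in scene & side
im=snap('side','s7.png'); snap('scene','sc7.png')
a=cv2.imread('pics/side1.png')[:,:,::-1]
d=(cv2.absdiff(a,im).max(2)>45).astype(np.uint8); d[:150]=0
for c in cv2.findContours(d,0,2)[0]:
    if cv2.contourArea(c)>20: print(cv2.boundingRect(c))
c=cam('side'); x,y=s['tool_pos'][:2]
print(proj(c,[[x,y-.06,.016],[x,y-.06,.116],[x,y-.02,.154]]))
for v in range(205,300,4): print(v,''.join('#' if d[v,u] else '.' for u in range(280,350)))
E
```

```text
[ 0.54067265 -0.20764134  0.10075592] [ 7.11933171e-01  7.02247076e-01 -1.94455152e-04 -4.07855007e-04] 0.009202031288266327 [-0.71710234  0.34395795 -7.1374038 ] 59.22950863838196
[-0.0009 -0.0004  0.0269] [-0.0004 -0.0001  0.0001]
(88, 181, 20, 14)
(72, 166, 23, 23)
(135, 151, 26, 36)
(278, 150, 67, 129)
(121, 150, 13, 14)
(113, 150, 10, 7)
(63, 150, 47, 19)
(37, 150, 29, 14)
[[321.47554536 279.86921664]
 [320.83890168 253.67555151]
 [319.66361627 231.84717682]]
205 ..............##################################################......
209 ..............##########..##########################..###########.....
213 ...............############...##################...###########........
217 ...................##################.....#################...........
221 .......................###############..#.#############...............
225 .................................#####.##..####.......................
229 .................................#####.##.#####.......................
233 .................................##############.......................
237 ...........................
[... 468 characters left out ...]
.........................
265 .......................................#####..........................
269 ........................................####..........................
273 ........................................####..........................
277 ........................................####..........................
281 ......................................................................
285 ......................................................................
289 ......................................................................
293 ......................................................................
297 ......................................................................
```

The easel hangs upright with its leg out towards the robot. Next I'll lower it gently.

Emit:
drive_tool([
  {"tx": 0,"ty": 0,"tz": 0.01,"wx": 0,"wy": 0,"wz": 0,"jaw": 1},
  {"tx": 0,"ty": 0,"tz": 0.02,"wx": 0,"wy": 0,"wz": 0,"jaw": 1},
  {"tx": 0,"ty": 0,"tz": 0.026,"wx": 0,"wy": 0,"wz": 0,"jaw": 1},
  {"tx": 0,"ty": 0,"tz": 0.029,"wx": 0,"wy": 0,"wz": 0,"jaw": 1},
  {"tx": 0,"ty": 0,"tz": 0.029,"wx": 0,"wy": 0,"wz": 0,"jaw": 1},
])

```text
time: 21.82
tool_pos: [0.5409, -0.2078, 0.0895]
orientation: [0.712, 0.702, -0.0, -0.0]
contact_force: [-0.1, -0.8, -7.5]
width: 0.0092
finger_force: 59.2
```

Emit:
drive_tool([
  {"tx": 0,"ty": 0,"tz": 0.002,"wx": 0,"wy": 0,"wz": 0,"jaw": 1},
  {"tx": 0,"ty": 0,"tz": 0.004,"wx": 0,"wy": 0,"wz": 0,"jaw": 1},
  {"tx": 0,"ty": 0,"tz": 0.006,"wx": 0,"wy": 0,"wz": 0,"jaw": 1},
  {"tx": 0,"ty": 0,"tz": 0.006,"wx": 0,"wy": 0,"wz": 0,"jaw": 1},
])

```text
time: 22.32
tool_pos: [0.5409, -0.2078, 0.0871]
orientation: [0.712, 0.702, -0.0, -0.0]
contact_force: [0.8, -0.8, -6.8]
width: 0.0093
finger_force: 59.2
```

Emit:
drive_tool([
  {"tx": 0,"ty": 0,"tz": 0.0015,"wx": 0,"wy": 0,"wz": 0,"jaw": 1},
  {"tx": 0,"ty": 0,"tz": 0.003,"wx": 0,"wy": 0,"wz": 0,"jaw": 1},
  {"tx": 0,"ty": 0,"tz": 0.003,"wx": 0,"wy": 0,"wz": 0,"jaw": 1},
])

```text
time: 22.7
tool_pos: [0.5412, -0.2079, 0.0866]
orientation: [0.712, 0.702, 0.0, 0.0]
contact_force: [-1.3, 1.9, 0.8]
width: 0.0088
finger_force: 60.4
```

Emit:
drive_tool([
  {"tx": 0,"ty": 0,"tz": 0,"wx": 0,"wy": 0,"wz": 0,"jaw": 0.7},
  {"tx": 0,"ty": 0,"tz": 0,"wx": 0,"wy": 0,"wz": 0,"jaw": 0.6},
  {"tx": 0,"ty": 0,"tz": 0,"wx": 0,"wy": 0,"wz": 0,"jaw": 0.5},
  {"tx": 0,"ty": 0,"tz": 0,"wx": 0,"wy": 0,"wz": 0,"jaw": 0.4},
  {"tx": 0,"ty": 0,"tz": 0,"wx": 0,"wy": 0,"wz": 0,"jaw": 0},
  {"tx": 0,"ty": 0,"tz": 0,"wx": 0,"wy": 0,"wz": 0,"jaw": 0},
  {"tx": 0,"ty": 0,"tz": 0,"wx": 0,"wy": 0,"wz": 0,"jaw": 0},
  {"tx": 0,"ty": 0,"tz": 0,"wx": 0,"wy": 0,"wz": 0,"jaw": 0},
])

```text
time: 23.7
tool_pos: [0.541, -0.2078, 0.086]
orientation: [0.712, 0.702, -0.0, 0.0]
contact_force: [-0.5, 0.1, 0.4]
width: 0.0426
finger_force: 0.0
```

Emit:
drive_tool([
  {"tx": 0,"ty": 0,"tz": -0.05,"wx": 0,"wy": 0,"wz": 0,"jaw": 0},
  {"tx": 0,"ty": 0,"tz": -0.13,"wx": 0,"wy": 0,"wz": 0,"jaw": 0},
  {"tx": 0,"ty": 0,"tz": -0.25,"wx": 0,"wy": 0,"wz": 0,"jaw": 0},
  {"tx": 0,"ty": 0,"tz": -0.38,"wx": 0,"wy": 0,"wz": 0,"jaw": 0},
  {"tx": 0,"ty": 0,"tz": -0.5,"wx": 0,"wy": 0,"wz": 0,"jaw": 0},
  {"tx": 0,"ty": 0,"tz": -0.5,"wx": 0,"wy": 0,"wz": 0,"jaw": 0},
  {"tx": 0,"ty": 0,"tz": -0.5,"wx": 0,"wy": 0,"wz": 0,"jaw": 0},
  {"tx": 0,"ty": 0,"tz": -0.5,"wx": 0,"wy": 0,"wz": 0,"jaw": 0},
])

```text
time: 24.7
tool_pos: [0.5399, -0.2073, 0.2843]
orientation: [0.712, 0.702, -0.001, -0.002]
contact_force: [0.1, -0.2, -0.2]
width: 0.0425
finger_force: 0.0
```

```bash
python3 - <<'E'
from h import *
s=status.sense(); print(s['tool_pos'],s['width'],s['contact_force'])
im=snap('side','s8.png'); a=cv2.imread('pics/side1.png')[:,:,::-1]
d=(cv2.absdiff(a,im).max(2)>45).astype(np.uint8)
print(proj(cam('side'),[[.541,-.268,.005],[.541,-.268,.105],[.541,-.228,.143],[.43,-.208,.1]]))
for v in range(201,300,4): print(v,''.join('#' if d[v,u] else '.' for u in range(255,350)))
E
```

```text
[ 0.53991452 -0.20731042  0.28429104] 0.04251889900246608 [ 0.10875774 -0.15185118 -0.22358379]
[[321.6721256  282.69010781]
 [321.04908873 256.78482939]
 [319.87918653 235.06022706]
 [277.62536101 243.78708133]]
201 ...............................................................................................
205 ...............................................................................................
209 ...............................................................................................
213 ...............................................................................................
217 ...............................................................................................
221 ...............................................................................................
225 ...............................................................................................
229 .............................................................#.#...............................
233 ...............................................................#...................
[... 912 characters left out ...]

273 .................................................................###...........................
277 .................................................................####..........................
281 .................................................................####..........................
285 ...............................................................................................
289 ...............................................................................................
293 ...............................................................................................
297 ...............................................................................................
```

The easel is standing on its own, leaning back slightly with the leg towards the robot, and the gripper is clear. I'll hand it in.

```bash
python3 -c "
from plant import job
print(job.finish_job())"
```

```text
the job is handed in; nothing more can be done
None
```

I pressed the leg against its stop at about 10 N, then lifted the easel from the dock, stood it in the middle of the cork mat with its leg towards the robot, let go of it, and handed the job in at about 25 s; the hand-in returned no verdict.

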